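Hook the screen-lift return spring onto its post

ROBOT

A 6-joint arm with a two-finger parallel gripper is mounted at the origin on the work surface. World frame = base frame: x ahead of the robot, y to its left, z up, the work surface at z = 0. Lengths are in m, angles in degrees, forces in N, time in s.
With the tool pointing down it reaches from about 0.4 to 0.825 m from the base axis. Payload 7 kg.
Tool frame: the origin (TCP) lies midway between the tips of the shut fingers; the grasp point (between the pads) lies 19 mm behind it; z points along the fingers, y is the line along which they close (so a half turn about z gives the same grasp; the last joint's range is limited). The gripper opens to 88 mm and grips with 3 to 60 N. Pads are 19 mm wide; open, the fingers measure 130 mm over their backs; the gripper's body (78 mm by 193 mm) begins 47 mm behind the grasp point.
Start: joints at [-53.222, 20.546, 0.682, 0, -70.136, -16.507], TCP at [0.234, -0.633, 0.227] pointing down, gripper open.
Joint ranges: [-176.03, 176.03], [-82.01, 121.73], [-58.28, 71.71], [-173.87, 95.51], [-174.79, -0.11], [-173.66, 173.66]. Speed limits (degrees/s): [136.94, 136.94, 172.46, 180, 180, 180].

INTERFACE

Orientations are given as a 3x3 rotation matrix whose columns are the frame's x, y, z axes.
In Python, from workcell import * gives the robot as it stands.
- The arm moves only by the tool arm_command, never from a script. Its arguments are lists of equal length, an entry for each row: "dp": the shift along the tool's x, y, z as a fraction of full scale, a list of three; "rot": the turn, a rotation vector about the tool's x, y, z as a fraction of full scale, a list of three; "jaw": the opening, from -1 (shut) to 1 (fully open). A call has 1 to 10 rows; each row shifts and turns the commanded pose from where the row before left it, along the tool's axes as they then stand; what a row does not reach is not made up. Full scale, the value 1, is 1 m for a shift and 2 pi rad for a turn. A row lasts 1/10 s, in which the tool goes at most 50 mm and 8.59 degrees, less where a joint would pass 70% of its speed; a pose out of reach is approached as far as the arm can. A call with a number of a shift or a turn outside -1 to 1 is refused whole. A call with a gripper value outside its range is refused whole. The fingers move at their own pace and stop on an object; "force" is the grip in N (left out, the last holds). Time passes only in rows, so rows that do not move let the fingers close. It gives the time, the measured TCP pose, the force, the opening and the grip force at its end, in the units of the state.
- get_obs(): the state, without advancing time (a new reading comes with each control period).
- capture(name): name is "scene" or "top" or "wrist"; returns a dict with "frame" (384x512x3 uint8, blue, green, red), "z_map" (384x512 float32, m along the optical axis (not along the pixel's ray), 0 where there is no reading), "intrinsics" (3x3 intrinsics, pixels), "world_from_camera" (4x4, takes a point from camera to world coordinates). Camera axes: x right, y down, z forward; pixel columns grow to the right and rows downward; lengths in m; the calibration is good to about 2 mm. A picture is of the moment at which its call begins.
- sign_off(): hands the job in; it is judged then, once.
The state is a dict: "clock": time; "joint_pos": joint angles; "joint_velocities": joint speeds; "joint_torque": joint torques, N m; "ee_pos": TCP position; "tcp_rot": TCP orientation; "contact_force": force on the tool from outside, world axes, zero at the start; "ft_torque": the same for the moment, N m; "gripper_width": finger opening in m; "grasp_force": force on a finger pad.
Only numpy, scipy, OpenCV 4.12 (cv2) and the standard library are available. Lean on these libraries where they do the work, as an engineer would, in place of code of your own. Each camera call takes 0.05 s, during which the arm holds its last target. There are 200 camera calls.

TASK

Put the lift spring of the screen-printing press back on: take the yellow-handled spring puller from its wooden holder, hook it into the long slot at the end of the spring's brass tab, stretch the spring and set the tab's round eye down over the red anchor block's steel post, so that it sits under the head of the post and holds there by its own tension. Do it with the puller and not with the fingers, without forcing anything (the brass tab bends if pressed hard), without overstretching the spring and without ever letting it snap back; then unhook the puller and stand it back in its holder. Leave the ink tubs and the squeegee alone.

Things in the scene. Friction and masses are not known exactly. Their poses are not given: they have to be found in the camera images.
- spring_pivot (a point): Point on the vertical swivel pin of the spring, by the green press's cheeks, 50 mm above the bench. The coil spring (20 mm thick) reaches out from here, swings left and right with slight friction and can be lifted; left alone, its tab hangs up to 8 mm lower than this point. Green base plate (8 mm thick) below.
- stretch (a joint): How far the spring is stretched (m), 0 when slack. Pull needed: 3 N to begin, then 1.5 N per 10 mm. It must be stretched 18 to 52 mm for the eye to come over the post, and is ruined beyond 65 mm.
- tab: Flat brass end tab of the spring, 4 mm thick, 26 mm wide. Origin at the centre of its eye, mid-thickness (105 mm from the pivot when slack); x points outward along the spring. Round eye: inner diameter 15 mm, outer 26 mm. Beyond it a slot 12 mm wide, 18 mm long (x = 17 to 35 mm), with 5 mm of metal round it; outer end at x = 40 mm; solid plate from x = -24 to -10.
- eye (a point): Centre of the tab's round eye, mid-thickness. The eye passes over the post's head with only 1.5 mm to spare all round, so the exact stretch has to be seen or felt; a landing on the head leaves it about 64 mm above the bench or higher. Hooked on, its centre lies about 4 mm from the post's axis towards the pivot, 46 to 54 mm above the bench.
- slot (a point): Centre of the tab's slot, mid-thickness, 26 mm outward from the eye centre. The tab is spoilt if pressed with more than 40 N.
- anchor: Red anchor block, 60 x 28 mm, top 30 mm above the bench. Origin under its centre at bench level; x along the block, roughly away from the pivot. On it a steel post, clamped anywhere within 11 mm of the centre along x (on y = 0): a different, unmeasured place each time. Post: collar 17 mm diameter, z = 30 to 44 mm; neck 7 mm, z 44 to 56; head 12 mm, z 56 to 62, slightly bevelled.
- puller: Spring puller, 0.16 kg, standing upright in the holder. Origin at the centre of the underside of its black disc flange (48 mm diameter, z = 0 to 5 mm), which carries it. Above: yellow square handle 24 x 24 mm, z = 5 to 55 mm, sides along x and y. Below: round shank, 10 mm diameter, then the hook. x is the way the hook's toe points.
- hook_pin (a point): Centre of the puller's pin, on its z axis 25 mm under the flange. Puller frame: pin 6 mm diameter, z = -30 to -20 mm; above it a shoulder (10 mm in x, 18 in y, z -20 to -15), too wide for the slot; at its foot a toe 6 mm wide, z = -34 to -30, from x = -3 to +9 mm. Toe goes down through the slot, x outward along the spring, and catches under the slot's outer end when pulled outward.
- holder: Fixed wooden block 80 x 80 x 45 mm high with a round upright through hole of 30 mm diameter in the middle; the puller's flange rests on its top. Origin at the centre of its underside.
- holder_mouth (a point): Centre of the hole's mouth, on the top face of the holder, 45 mm above the bench.
- ink_red: White ink tub with a red lid, 72 mm diameter, 70 mm high; origin under its centre. Leave alone.
- ink_blue: White ink tub with a blue lid, same size; origin under its centre. Leave alone.
- squeegee: Wooden squeegee with an orange blade lying flat, 73 x 200 x 24 mm; origin under the middle of its wooden grip. Leave alone.
Mind the look-alikes: they are no part of the job. Of the things that look like the puller, the middle-sized one is meant.

How it is judged:
By the outcome, as a careful person would: the job done as asked, in the order asked, and still so for the second after the job is handed in, with the robot touching nothing.
It also fails if it takes over 72 s, if anything falls off the work surface, if the arm or the gripper's body presses on something with over 40 N, if the wrist force passes 120 N, or if a joint passes its speed limit or range.

## Working session

There is one attempt and no reset: what is moved stays moved. The work goes in short steps, Python scripts to look and compute and a tool call to move; the robot and the scene stay as the last step left them, time stands still between calls to the robot, and variables do not carry over. Pictures are saved under pics/ and viewed, at most 10 in all, crops included, and the job is handed in when it is done.

Besides the shell and the picture viewer there is one more tool, called after "Call:" by a JSON object that holds its "api" and its "payload". arm_command: Moves the arm, as the interface text tells. Its arguments: {"type":"object","properties":{"dp":{"type":"array","items":{"type":"array","items":{"type":"number","minimum":-1,"maximum":1}}},"rot":{"type":"array","items":{"type":"array","items":{"type":"number","minimum":-1,"maximum":1}}},"jaw":{"type":"array","items":{"type":"number"}},"force":{"type":"number"}},"required":["dp","rot","jaw"]}

```bash
mkdir -p pics; ls; cat > h.py <<'E'
from workcell import *
import numpy as np, cv2
def px2w(c,u,v,z):
    K=c["intrinsics"];T=c["world_from_camera"]
    d=T[:3,:3]@np.linalg.inv(K)@np.array([u,v,1.0]);o=T[:3,3]
    return o+d*(z-o[2])/d[2]
def depthpt(c,u,v):
    K=c["intrinsics"];T=c["world_from_camera"];z=c["z_map"][int(v),int(u)]
    return (T@np.append(np.linalg.inv(K)@np.array([u,v,1.0])*z,1))[:3]
def cloud(c):
    K=c["intrinsics"];T=c["world_from_camera"];Z=c["z_map"]
    v,u=np.indices(Z.shape);r=np.stack([u,v,np.ones_like(u)],-1)@np.linalg.inv(K).T*Z[...,None]
    P=r@T[:3,:3].T+T[:3,3];P[Z==0]=np.nan
    return P
E
python3 - <<'E'
from h import *
o=get_obs();print({k:np.round(v,3).tolist() for k,v in o.items()})
a=capture("scene");b=capture("top")
for n,c in(("scene",a),("top",b)):
    print(n,c["intrinsics"].round(1).tolist(),c["world_from_camera"].round(3).tolist())
    np.save(n+".npy",c,allow_pickle=True)
    cv2.imwrite(f"pics/{n}.png",cv2.resize(c["frame"],(800,600),interpolation=cv2.INTER_CUBIC))
E
```

```text
pics
{'clock': 0.0, 'joint_pos': [-53.22, 20.59, 0.635, -0.02, -70.135, -16.509], 'joint_velocities': [0.014, -0.004, 0.053, 0.103, -0.04, 0.0], 'joint_torque': [-0.003, -58.272, 29.305, 6.997, 0.007, -0.0], 'ee_pos': [0.234, -0.633, 0.226], 'tcp_rot': [[-0.938, -0.346, -0.001], [-0.346, 0.938, 0.001], [0.0, 0.002, -1.0]], 'contact_force': [-0.475, 0.702, 0.656], 'ft_torque': [0.004, 0.024, -0.017], 'grasp_force': 0.0, 'gripper_width': 0.087}
scene [[424.5, 0.0, 254.8], [0.0, 424.5, 183.1], [0.0, 0.0, 1.0]] [[-0.768, 0.46, -0.446, 0.96], [0.641, 0.567, -0.518, 0.58], [0.015, -0.683, -0.73, 0.708], [0.0, 0.0, 0.0, 1.0]]
top [[347.1, 0.0, 246.4], [0.0, 347.1, 193.2], [0.0, 0.0, 1.0]] [[-0.023, -0.993, 0.113, 0.517], [-1.0, 0.021, -0.014, 0.134], [0.012, -0.113, -0.994, 0.869], [0.0, 0.0, 0.0, 1.0]]
```

View pics/scene.png

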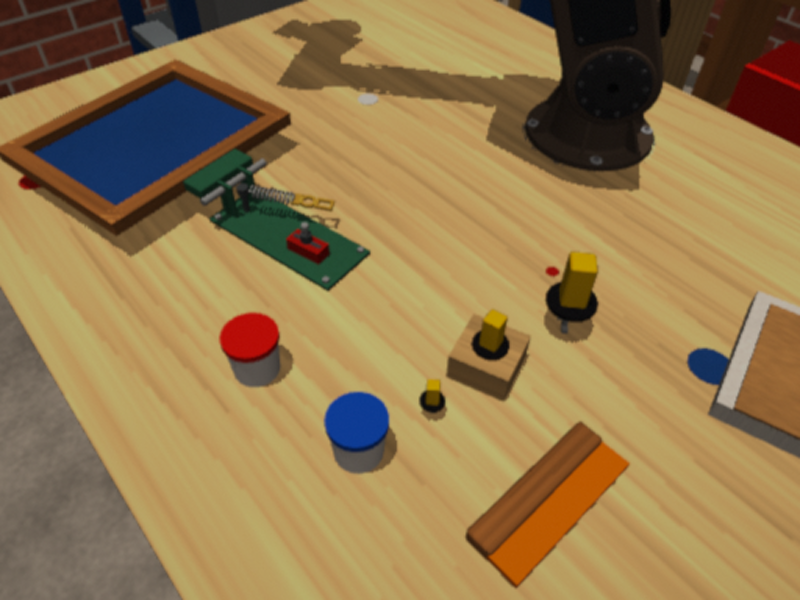

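View pics/top.png

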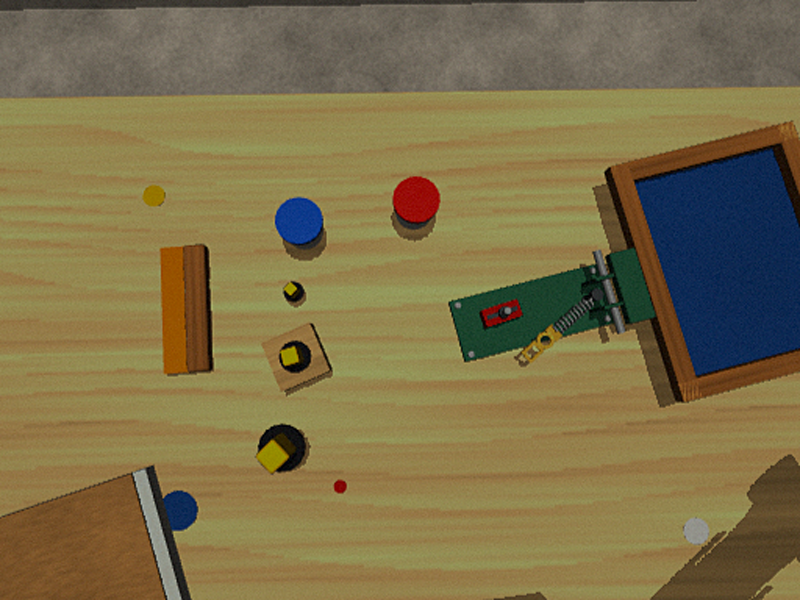

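Scene picture (800x600): the yellow-handled look-alikes are the large one at (575,280), the one in the wooden holder at (490,330), and the small one at (433,393). The middle-sized one, in the holder, is the one I want. The spring's tab is at (318,203) and the red anchor at (308,243). In the top picture the tab is at (540,340), the post at about (505,312), and the holder at (295,357).

```bash
python3 - <<'E'
from h import *
S={n:np.load(n+".npy",allow_pickle=True).item() for n in("scene","top")}
def mask(c,lo,hi):return cv2.inRange(cv2.cvtColor(c["frame"],cv2.COLOR_BGR2HSV),lo,hi)
for n,c in S.items():
    P=cloud(c)
    for col,lo,hi in(("yellow",(18,170,60),(32,255,255)),("red",(0,180,60),(6,255,255)),("green",(55,80,20),(90,255,255))):
        m=mask(c,lo,hi);k,l,st,ce=cv2.connectedComponentsWithStats(m)
        for i in range(1,k):
            if st[i,4]<25: continue
            q=P[l==i];q=q[~np.isnan(q[:,0])]
            if len(q)<5: continue
            print(n,col,(ce[i]*800/512).round(0),st[i,4],"med",np.median(q,0).round(3),"z95",np.percentile(q[:,2],95).round(3))
c=S["top"];P=cloud(c)
# handle top and holder top from depth
for nm,(x0,x1,y0,y1),(z0,z1) in(("handle",(.25,.5,.1,.4),(.09,.11)),("holdertop",(.25,.5,.1,.4),(.04,.049))):
    pass
f=c["frame"]
crop=cv2.resize(f[140:270,150:380],(800,452),interpolation=cv2.INTER_CUBIC)
cv2.imwrite("pics/topcrop.png",crop)
print(depthpt(c,295*.64,357*.64),depthpt(c,505*.64,312*.64),depthpt(c,275*.64,370*.64))
E
```

```text
scene yellow [311. 201.] 123 med [ 0.543 -0.114  0.045] z95 0.048
scene yellow [578. 279.] 663 med [0.409 0.288 0.109] z95 0.129
scene yellow [492. 329.] 341 med [0.54  0.267 0.089] z95 0.101
scene yellow [432. 391.] 135 med [0.637 0.272 0.057] z95 0.061
scene red [771.  91.] 2089 med [-1.001 -0.064 -0.312] z95 -0.262
scene red [ 27. 183.] 66 med [ 0.861 -0.494  0.001] z95 0.047
scene red [306. 246.] 221 med [ 0.601 -0.049  0.029] z95 0.032
scene red [552. 271.] 31 med [0.328 0.2   0.   ] z95 0.003
scene red [249. 337.] 917 med [0.767 0.078 0.07 ] z95 0.072
scene green [272. 222.] 2928 med [ 0.61  -0.147  0.009] z95 0.069
top yellow [153. 195.] 159 med [0.8   0.499 0.   ] z95 0.003
top yellow [290. 288.] 44 med [0.633 0.266 0.059] z95 0.062
top yellow [541. 342.] 190 med [ 0.544 -0.113  0.045] z95 0.048
top yellow [289. 355.] 117 med [0.532 0.26  0.1  ] z95 0.102
top yellow [272. 456.] 277 med [0.398 0.279 0.128] z95 0.13
top red [416. 199.] 644 med [0.764 0.072 0.07 ] z95 0.072
top red [501. 312.] 176 med [ 0.592 -0.056  0.03 ] z95 0.032
top red [340. 485.] 50 med [0.33  0.199 0.001] z95 0.003
top green [550. 306.] 3856 med [ 0.602 -0.137  0.008] z95 0.069
[0.52879758 0.25187139 0.09922696] [ 0.58980703 -0.05778807  0.05814655] [0.51083506 0.29017871 0.04552998]
```

View pics/topcrop.png

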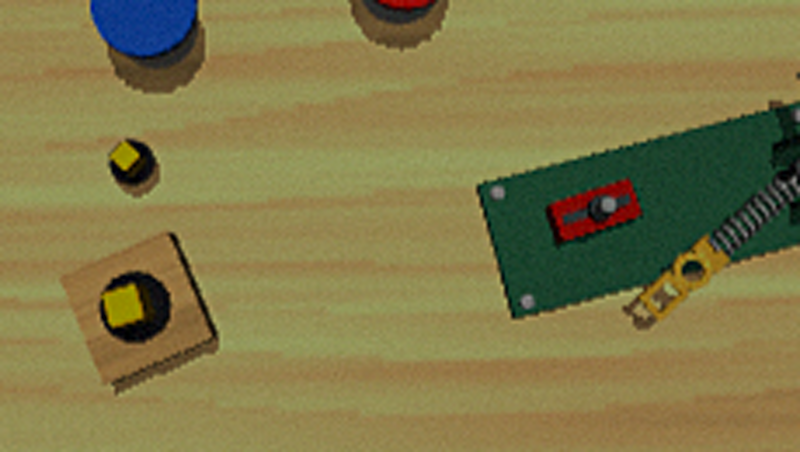

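The top crop shows the puller upright in the holder at about (130,305), with its handle sides turned about 12° from world x. The tab lies at (660,285) and the post head at (607,204). The measured handle top of 100 mm matches 45+55 mm, and the reach of 0.59 m is fine, so I'll move.

Call:
{"api": "arm_command", "payload": {"dp": [[-0.038,0.028,0],[-0.038,0.028,0],[-0.038,0.028,0],[-0.038,0.028,0],[-0.038,0.028,0],[-0.038,0.028,0],[-0.038,0.028,0],[-0.038,0.028,0],[-0.038,0.028,0],[-0.038,0.028,0]], "rot": [[0,0,0],[0,0,0],[0,0,0],[0,0,0],[0,0,0],[0,0,0],[0,0,0],[0,0,0],[0,0,0],[0,0,0]], "jaw": [1,1,1,1,1,1,1,1,1,1]}}

```text
clock: 1.1
ee_pos: [0.4939, -0.237, 0.2265]
tcp_rot: [[-0.938, -0.347, -0.0], [-0.347, 0.938, 0.0], [0.0, 0.0, -1.0]]
contact_force: [-0.2, -1.3, -0.4]
gripper_width: 0.0874
grasp_force: 0.0
```

Call:
{"api": "arm_command", "payload": {"dp": [[-0.02,0.0437,0],[-0.02,0.0437,0],[-0.02,0.0437,0],[-0.02,0.0437,0],[-0.02,0.0437,0],[-0.02,0.0437,0],[-0.02,0.0437,0],[-0.02,0.0437,0],[-0.02,0.0437,0],[-0.02,0.0437,0],[0,0,0]], "rot": [[0,0,0],[0,0,0],[0,0,0],[0,0,0],[0,0,0],[0,0,0],[0,0,0],[0,0,0],[0,0,0],[0,0,0],[0,0,0]], "jaw": [1,1,1,1,1,1,1,1,1,1,1]}}

```text
validation failed for argument at $...
```

Call:
{"api": "arm_command", "payload": {"dp": [[-0.02,0.0437,0],[-0.02,0.0437,0],[-0.02,0.0437,0],[-0.02,0.0437,0],[-0.02,0.0437,0],[-0.02,0.0437,0],[-0.02,0.0437,0],[-0.02,0.0437,0],[-0.02,0.0437,0],[-0.008,0.015,0]], "rot": [[0,0,0],[0,0,0],[0,0,0],[0,0,0],[0,0,0],[0,0,0],[0,0,0],[0,0,0],[0,0,0],[0,0,0.022]], "jaw": [1,1,1,1,1,1,1,1,1,1]}}

```text
clock: 2.1
ee_pos: [0.5281, 0.213, 0.226]
tcp_rot: [[-0.976, -0.216, -0.0], [-0.216, 0.976, 0.0], [0.0, 0.0, -1.0]]
contact_force: [-0.5, -0.2, 0.5]
gripper_width: 0.0876
grasp_force: 0.0
```

```bash
python3 - <<'E'
from h import *
o=get_obs();print(o["ee_pos"],o["tcp_rot"].round(3),o["joint_pos"])
c=capture("wrist");np.save("w1.npy",c,allow_pickle=True)
print(c["intrinsics"].round(1).tolist(),c["world_from_camera"].round(3).tolist())
cv2.imwrite("pics/w1.png",c["frame"])
P=cloud(c);hsv=cv2.cvtColor(c["frame"],cv2.COLOR_BGR2HSV)
m=cv2.inRange(hsv,(18,150,50),(34,255,255))
m2=((m>0)&(P[...,2]>.095)&(P[...,2]<.106)).astype(np.uint8)
m2=cv2.morphologyEx(m2,cv2.MORPH_OPEN,np.ones((3,3)))
k,l,st,ce=cv2.connectedComponentsWithStats(m2)
for i in range(1,k):
    if st[i,4]<100: continue
    pts=np.argwhere(l==i)[:,::-1]
    q=P[l==i];zz=np.median(q[:,2])
    w=np.array([px2w(c,u,v,zz)[:2] for u,v in pts])
    r=cv2.minAreaRect((w*1000).astype(np.float32));print(ce[i],st[i],r,zz)
E
```

```text
[0.52805322 0.21301699 0.22604306] [[-0.976 -0.216 -0.   ]
 [-0.216  0.976  0.   ]
 [ 0.     0.    -1.   ]] [ 4.16479293e+01  1.06807068e+01 -1.29547380e+01 -9.38992587e-03
 -6.63723902e+01 -1.19189292e+02]
[[316.7, 0.0, 258.7], [0.0, 316.7, 190.5], [0.0, 0.0, 1.0]] [[-0.216, 0.937, 0.276, 0.454], [0.976, 0.207, 0.06, 0.196], [-0.0, 0.282, -0.959, 0.384], [0.0, 0.0, 0.0, 1.0]]
[308.16605839 196.30109489] [296 185  25  24 548] ((531.3043212890625, 260.5587158203125), (23.1228084564209, 22.423320770263672), 15.577202796936035) 0.09924682679161989
```

View pics/w1.png

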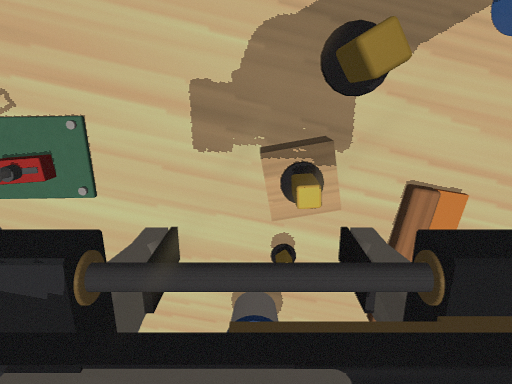

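The wrist picture shows the puller's handle top at (308,197), standing in the holder, with the small look-alike below it at (283,253) and the large one at (375,50). The two views agree on the handle at (0.531, 0.260) with its top at 0.099 m.

Call:
{"api": "arm_command", "payload": {"dp": [[-0.0135,0.0457,0],[0,0,0.04],[0,0,0.04],[0,0,0.04],[0,0,0.03],[0,0,0.017],[0,0,0],[0,0,0],[0,0,0],[0,0,0]], "rot": [[0,0,-0.005],[0,0,0],[0,0,0],[0,0,0],[0,0,0],[0,0,0],[0,0,0],[0,0,0],[0,0,0],[0,0,0]], "jaw": [1,1,1,1,1,1,1,-1,-1,-1], "force": 50}}

```text
clock: 3.15
ee_pos: [0.5322, 0.2573, 0.061]
tcp_rot: [[-0.97, -0.245, 0.002], [-0.245, 0.97, 0.002], [-0.002, 0.001, -1.0]]
contact_force: [0.3, -0.6, 0.9]
gripper_width: 0.069
grasp_force: 0.0
```

Call:
{"api": "arm_command", "payload": {"dp": [[0,0,0],[0,0,0],[0,0,0],[0,0,0]], "rot": [[0,0,0],[0,0,0],[0,0,0],[0,0,0]], "jaw": [-1,-1,-1,-1]}}

```text
clock: 3.55
ee_pos: [0.5316, 0.2569, 0.0597]
tcp_rot: [[-0.97, -0.245, 0.0], [-0.245, 0.97, 0.0], [-0.0, 0.0, -1.0]]
contact_force: [-0.9, -0.3, -0.5]
gripper_width: 0.0372
grasp_force: 0.0
```

Call:
{"api": "arm_command", "payload": {"dp": [[-0.001,0.0035,0],[0,0,0],[0,0,0],[0,0,0],[0,0,0]], "rot": [[0,0,0],[0,0,0],[0,0,0],[0,0,0],[0,0,0]], "jaw": [-1,-1,-1,-1,-1]}}

```text
clock: 4.05
ee_pos: [0.5318, 0.2606, 0.0596]
tcp_rot: [[-0.97, -0.245, 0.0], [-0.245, 0.97, 0.0], [-0.0, 0.0, -1.0]]
contact_force: [0.6, 0.9, 0.7]
gripper_width: 0.0236
grasp_force: 50.0
```

Gripped, at 23.6 mm opening. I'll lift and show the hook to the scene camera to find the toe's direction.

Call:
{"api": "arm_command", "payload": {"dp": [[0,0,-0.02],[0,0,-0.05],[0,0,-0.05],[-0.0146,0.0065,-0.0386],[-0.0146,0.0065,-0.0386],[-0.0146,0.0065,-0.0386],[-0.0146,0.0065,-0.0386],[-0.0146,0.0065,-0.0386],[-0.0146,0.0065,-0.0386],[-0.0146,0.0065,-0.0386]], "rot": [[0,0,0],[0,0,0],[0,0,0],[0,0,0],[0,0,0],[0,0,0],[0,0,0],[0,0,0],[0,0,0],[0,0,0]], "jaw": [-1,-1,-1,-1,-1,-1,-1,-1,-1,-1]}}

```text
clock: 5.05
ee_pos: [0.6196, 0.3294, 0.451]
tcp_rot: [[-0.97, -0.244, -0.001], [-0.244, 0.97, -0.0], [0.001, -0.0, -1.0]]
contact_force: [0.6, 0.8, -0.5]
gripper_width: 0.024
grasp_force: 50.0
```

```bash
python3 - <<'E'
from h import *
o=get_obs();p=o["ee_pos"];R=o["tcp_rot"];print(p,R.round(3).tolist(),o["joint_pos"].round(1),o["gripper_width"])
c=capture("scene");np.save("s2.npy",c,allow_pickle=True)
K=c["intrinsics"];T=np.linalg.inv(c["world_from_camera"])
def proj(w):
    q=K@(T[:3,:3]@w+T[:3,3]);return q[:2]/q[2]
fl=p+np.array([0,0,-.0146]);pin=fl+[0,0,-.025]
print("flange",proj(fl),"pin",proj(pin))
for t in(0,90,180,270):
    a=np.deg2rad(t);d=R@np.array([np.cos(a),np.sin(a),0]);print(t,proj(fl+[0,0,-.032]+.009*d))
u,v=proj(pin).astype(int)
cv2.imwrite("pics/s2.png",cv2.resize(c["frame"][v-40:v+35,u-50:u+50],(800,600),interpolation=cv2.INTER_CUBIC));print(u-50,v-40)
P=cloud(c);q=P[v-40:v+35,u-50:u+50].reshape(-1,3)
for z0,z1 in((-.035,-.030),(-.03,-.022),(-.022,-.014),(-.005,.005)):
    s=q[(abs(q[:,0]-p[0])<.04)&(abs(q[:,1]-p[1])<.04)&(q[:,2]-fl[2]>z0)&(q[:,2]-fl[2]<z1)]
    if len(s): t=(s-p)@R;print(z0,z1,len(s),t.mean(0).round(4),t.min(0).round(4),t.max(0).round(4))
E
```

```text
[0.61959929 0.32939831 0.45097126] [[-0.97, -0.244, -0.001], [-0.244, 0.97, -0.0], [0.001, -0.0, -1.0]] [  43.8   21.1   29.7   -0.   -98.6 -119.7] 0.02398043208930571
flange [340.1571895   82.78613364] pin [336.71494004 101.00502137]
0 [339.41245711 102.23315585]
90 [342.54986806 108.66833609]
180 [332.10632378 109.57927745]
270 [329.13599836 103.10982875]
286 61
-0.035 -0.03 38 [-0.0021  0.0044  0.0461] [-0.0049 -0.0026  0.0447] [0.0029 0.0097 0.0487]
-0.03 -0.022 32 [-0.0018  0.0034  0.0426] [-0.0039 -0.0022  0.0385] [0.003  0.0091 0.0446]
-0.022 -0.014 77 [-0.0059  0.0018  0.0309] [-0.0104 -0.0047  0.0286] [0.008 0.006 0.034]
-0.005 0.005 238 [-0.0142  0.0055  0.011 ] [-0.0247 -0.0223  0.0096] [0.0084 0.0244 0.0145]
```

View pics/s2.png

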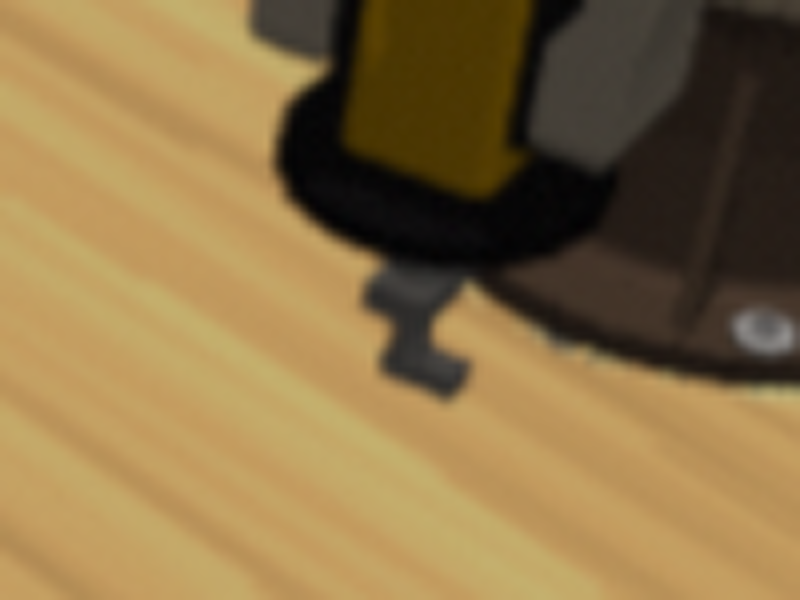

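The picture shows the hook under the flange, with the toe tip at crop (455,385), i.e. full-picture pixel (343,109). That matches the toe pointing along tool +y, so the pull will run along the closing line. The pin is about 39.6 mm below the TCP. Next I go to the tab, turning tool y to about 126°.

Call:
{"api": "arm_command", "payload": {"dp": [[0,0,0.045],[0,0,0.045],[0,0,0.045]], "rot": [[0,0,-0.0203],[0,0,-0.0203],[0,0,-0.0203]], "jaw": [-1,-1,-1]}}

```text
clock: 5.4
ee_pos: [0.6191, 0.3291, 0.3126]
tcp_rot: [[-0.805, -0.593, -0.001], [-0.593, 0.805, -0.0], [0.001, 0.0, -1.0]]
contact_force: [0.3, 0.1, -1.1]
gripper_width: 0.0238
grasp_force: 50.0
```

Call:
{"api": "arm_command", "payload": {"dp": [[0.037,-0.029,0.013],[0.037,-0.029,0.013],[0.037,-0.029,0.013],[0.037,-0.029,0.013],[0.037,-0.029,0.013],[0.037,-0.029,0.013],[0.037,-0.029,0.013],[0.037,-0.029,0.013],[0.037,-0.029,0.013],[0.037,-0.029,0.013]], "rot": [[0,0,0],[0,0,0],[0,0,0],[0,0,0],[0,0,0],[0,0,0],[0,0,0],[0,0,0],[0,0,0],[0,0,0]], "jaw": [-1,-1,-1,-1,-1,-1,-1,-1,-1,-1]}}

```text
clock: 6.4
ee_pos: [0.4899, -0.1244, 0.1842]
tcp_rot: [[-0.808, -0.589, -0.0], [-0.589, 0.808, 0.0], [0.0, 0.0, -1.0]]
contact_force: [1.1, 0.6, -1.2]
gripper_width: 0.0235
grasp_force: 50.0
```

Call:
{"api": "arm_command", "payload": {"dp": [[0,0,0.02],[0,0,0]], "rot": [[0,0,0],[0,0,0]], "jaw": [-1,-1]}}

```text
clock: 6.6
ee_pos: [0.4886, -0.1241, 0.1623]
tcp_rot: [[-0.81, -0.586, -0.005], [-0.586, 0.81, 0.0], [0.004, 0.003, -1.0]]
contact_force: [-1.4, -0.3, -2.0]
gripper_width: 0.0238
grasp_force: 50.0
```

```bash
python3 - <<'E'
from h import *
o=get_obs();p=o["ee_pos"];R=o["tcp_rot"];print(p,R.round(3).tolist(),o["joint_pos"].round(1),o["contact_force"].round(1))
c=capture("wrist");np.save("w2.npy",c,allow_pickle=True)
cv2.imwrite("pics/w2.png",cv2.resize(c["frame"],(800,600),interpolation=cv2.INTER_CUBIC))
P=cloud(c);hsv=cv2.cvtColor(c["frame"],cv2.COLOR_BGR2HSV)
m=cv2.inRange(hsv,(15,120,50),(34,255,255))
m[(P[...,2]<.03)|(P[...,2]>.06)|np.isnan(P[...,2])]=0
k,l,st,ce=cv2.connectedComponentsWithStats(m)
i=1+np.argmax(st[1:,4]);print(ce[i],st[i])
q=P[l==i];print("z",np.percentile(q[:,2],[5,50,95]).round(4))
ctr,h=cv2.findContours((l==i).astype(np.uint8),cv2.RETR_CCOMP,cv2.CHAIN_APPROX_NONE)
zt=np.median(q[:,2])
for cc,hh in zip(ctr,h[0]):
    if len(cc)<12: continue
    w=np.array([px2w(c,u,v,zt)[:2]*1000 for u,v in cc[:,0]]).astype(np.float32)
    print("hole" if hh[3]>=0 else "outer",cc[:,0].mean(0).round(1),cv2.minAreaRect(w))
E
```

```text
[ 0.48860623 -0.12405595  0.16226481] [[-0.81, -0.586, -0.005], [-0.586, 0.81, 0.0], [0.004, 0.003, -1.0]] [  8.1   7.7 -25.6  -0.1 -57.  -62.2] [-1.4 -0.3 -2. ]
[75.25 57.75] [75 57  2  3  4]
z [0.0542 0.055  0.0562]
```

View pics/w2.png

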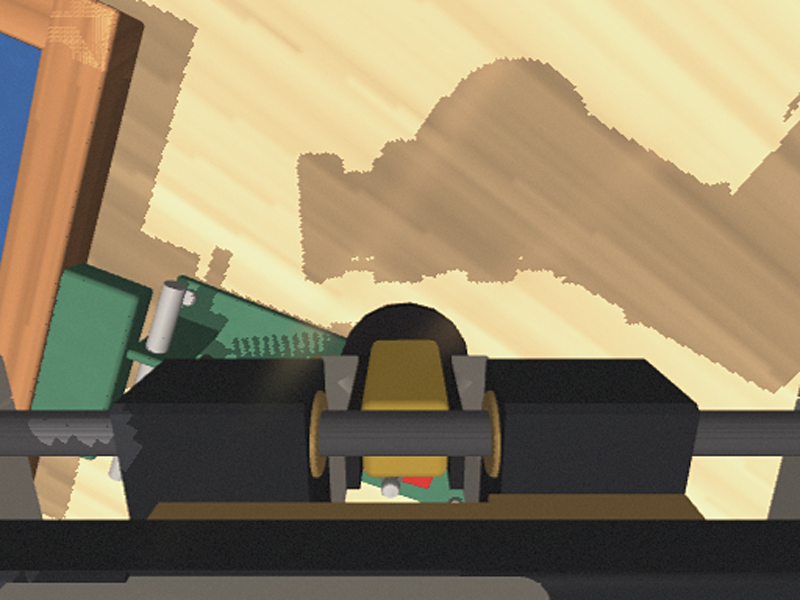

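The wrist picture shows the tab hidden behind the gripper: only the swivel is visible at (165,310), and the anchor's red at (415,480). The clear field of view is on the base side of the hand, so I'll step 0.1 m to the far side of the tab.

Call:
{"api": "arm_command", "payload": {"dp": [[-0.04,0,0],[-0.04,0,0],[-0.02,0,0],[0,0,0]], "rot": [[0,0,0],[0,0,0],[0,0,0],[0,0,0]], "jaw": [-1,-1,-1,-1]}}

```text
clock: 7.05
ee_pos: [0.5749, -0.0611, 0.1653]
tcp_rot: [[-0.806, -0.592, 0.001], [-0.592, 0.806, -0.0], [-0.001, -0.001, -1.0]]
contact_force: [0.2, -1.0, -1.7]
gripper_width: 0.0235
grasp_force: 50.0
```

```bash
cat > tab.py <<'E'
from h import *
def measure(name,tag,zlo=.03,zhi=.085,verbose=True):
    o=get_obs();p=o["ee_pos"];R=o["tcp_rot"];print(p.round(4),R.round(3)[:2,:2].tolist(),o["contact_force"].round(1),o["gripper_width"].round(4))
    c=capture(name);np.save(tag+".npy",c,allow_pickle=True);cv2.imwrite(f"pics/{tag}.png",c["frame"])
    P=cloud(c);hsv=cv2.cvtColor(c["frame"],cv2.COLOR_BGR2HSV)
    m=cv2.inRange(hsv,(14,110,40),(36,255,255))
    z=P[...,2];bad=~((z>zlo)&(z<zhi)&(P[...,1]<.06));m[bad]=0
    k,l,st,ce=cv2.connectedComponentsWithStats(m)
    for i in range(1,k):
        if st[i,4]<60: continue
        q=P[l==i];zt=np.median(q[:,2]);print("blob",ce[i].round(1),st[i],"z",np.percentile(q[:,2],[5,50,95]).round(4))
        ctr,h=cv2.findContours((l==i).astype(np.uint8),cv2.RETR_CCOMP,cv2.CHAIN_APPROX_NONE)
        for cc,hh in zip(ctr,h[0]):
            if len(cc)<12: continue
            w=np.array([px2w(c,u,v,zt)[:2]*1000 for u,v in cc[:,0]]).astype(np.float32)
            print(" hole" if hh[3]>=0 else " outer",cc[:,0].mean(0).round(1),cv2.minAreaRect(w))
    return c,P,hsv
E
python3 - <<'E'
from tab import *
measure("wrist","w3")
E
```

```text
Traceback (most recent call last):
  File "tab.py", line 3, in measure
    o=get_obs();p=o["ee_pos"];R=o["tcp_rot"];print(p.round(4),R.round(3)[:2,:2].tolist(),o["contact_force"].round(1),o["gripper_width"].round(4))
                                                                                                                     ^^^^^^^^^^^^^^^^^^^^^^^^
AttributeError: 'float' object has no attribute 'round'
```

```bash
sed -i 's/,o\["gripper_width"\].round(4))/)/' tab.py
python3 - <<'E'
from tab import *
measure("wrist","w3")
E
```

```text
[ 0.5749 -0.0611  0.1653] [[-0.806, -0.592], [-0.592, 0.806]] [ 0.2 -1.  -1.7]
blob [229.9 121.6] [ 194  106   77   33 1418] z [0.0425 0.0449 0.0468]
 outer [231.4 121.7] ((543.7959594726562, -112.91194152832031), (26.34910011291504, 64.43927001953125), 40.0367546081543)
 hole [224.  122.4] ((548.5880126953125, -118.6983413696289), (16.06324005126953, 15.348323822021484), 80.6426010131836)
 hole [253.6 120.1] ((531.7672729492188, -99.17939758300781), (13.364142417907715, 19.471887588500977), 39.94631576538086)
 hole [222.8 110.8] ((541.09326171875, -125.15872192382812), (2.9399001598358154, 3.6222851276397705), 81.15721893310547)
```

View pics/w3.png

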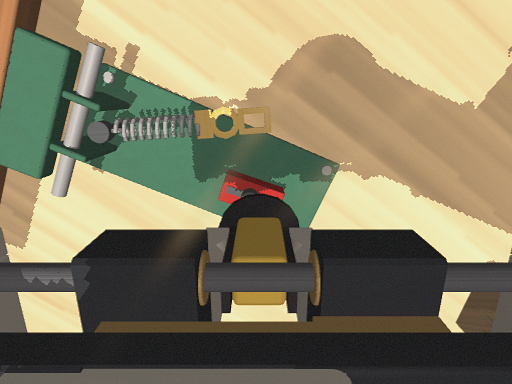

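The wrist picture shows the eye at (224,122), the slot at (254,120), the swivel pin at (98,131) and the anchor at (245,188), half hidden by the flange. The eye-to-slot distance is 25.8 mm and the tab top is at 45 mm, both as described. One step further out should give a clear view of the post.

Call:
{"api": "arm_command", "payload": {"dp": [[-0.04,0,0],[-0.03,0,0],[0,0,0],[0,0,0]], "rot": [[0,0,0],[0,0,0],[0,0,0],[0,0,0]], "jaw": [-1,-1,-1,-1]}}

```text
clock: 7.5
ee_pos: [0.6285, -0.0219, 0.1649]
tcp_rot: [[-0.808, -0.59, -0.001], [-0.59, 0.808, -0.0], [0.001, 0.0, -1.0]]
contact_force: [-0.6, -0.1, -2.0]
gripper_width: 0.024
grasp_force: 50.0
```

```bash
python3 - <<'E'
from tab import *
c,P,hsv=measure("wrist","w4")
z=P[...,2]
hd=((z>.059)&(z<.066)&(P[...,1]>-.10)&(P[...,1]<0)&(P[...,0]<.66)&(P[...,0]>.55)).astype(np.uint8)
k,l,st,ce=cv2.connectedComponentsWithStats(hd)
for i in range(1,k):
    if st[i,4]<20: continue
    q=P[l==i];print("head",ce[i].round(1),st[i],q.mean(0).round(4),px2w(c,*ce[i],.062).round(4))
    pts=np.argwhere(l==i)[:,::-1];w=np.array([px2w(c,u,v,.062)[:2]*1000 for u,v in pts]).astype(np.float32);print(cv2.minEnclosingCircle(w),cv2.minAreaRect(w))
r=cv2.inRange(hsv,(0,150,50),(8,255,255))|cv2.inRange(hsv,(172,150,50),(180,255,255))
r[~((z>.02)&(z<.036))]=0
w=np.array([px2w(c,u,v,.03)[:2]*1000 for v,u in np.argwhere(r>0)]).astype(np.float32);print("anchor",cv2.minAreaRect(w),len(w))
f=c["frame"][:260];cv2.imwrite("pics/w4c.png",cv2.resize(f,(800,406),interpolation=cv2.INTER_CUBIC))
# swivel pin top
pv=((abs(P[...,0]-.617)<.025)&(abs(P[...,1]+.198)<.025)&(z>.03)).astype(bool);q=P[pv];print("pivot zone",np.percentile(q[:,2],[5,50,95]))
E
```

```text
[ 0.6285 -0.0219  0.1649] [[-0.808, -0.59], [-0.59, 0.808]] [-0.6 -0.1 -2. ]
blob [228.   37.6] [ 189   20   83   37 1774] z [0.0421 0.0448 0.0469]
 outer [228.7  37.9] ((543.7147216796875, -113.06758117675781), (26.542741775512695, 64.48045349121094), 40.04707717895508)
 hole [209.9  43.2] ((556.6007080078125, -123.9976806640625), (3.1958155632019043, 3.5240795612335205), 77.61375427246094)
 hole [237.   40.5] ((542.2467651367188, -107.50218200683594), (5.141467094421387, 1.6082311868667603), 34.98735427856445)
 hole [252.9  36.7] ((532.6681518554688, -98.95195007324219), (12.672126770019531, 19.90114974975586), 39.06330871582031)
 hole [221.  40.] ((548.5123901367188, -118.37804412841797), (15.745928764343262, 17.0572509765625), 53.977989196777344)
head [247.4 130.2] [241 123  14  15 166] [ 0.5935 -0.0599  0.0612] [ 0.5934 -0.0599  0.062 ]
((593.4161987304688, -59.86112976074219), 5.893540859222412) ((593.2659301757812, -59.94889831542969), (11.228466987609863, 10.583236694335938), 35.90294647216797)
anchor ((592.7774047851562, -58.51232147216797), (27.868362426757812, 59.151100158691406), 16.81418228149414) 1259
pivot zone [0.0395636  0.05877821 0.06963369]
```

View pics/w4c.png

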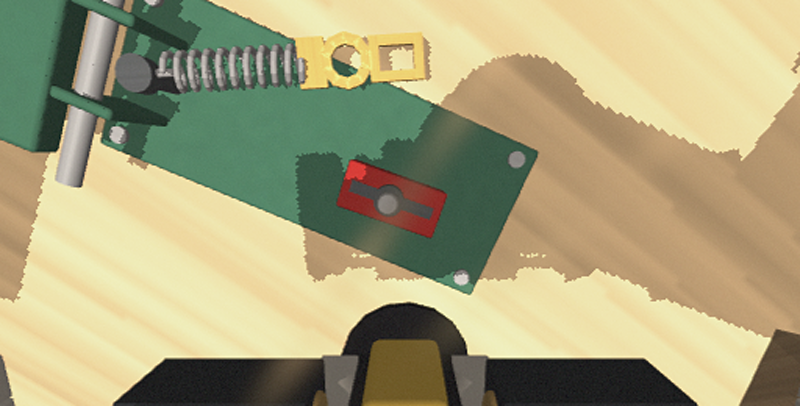

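The crop shows the post head at (388,203), the eye at (348,60), the slot at (400,57) and the swivel pin at (136,73).

| Point | Position | Check |
|---|---|---|
| Post | (0.5934, -0.0599) | head radius 5.9 mm, top at 61 mm |
| Eye | (0.5486, -0.1185) | spring axis at about 130° |
| Pivot | (0.616, -0.199) | post 141 mm away, so stretch about 36 mm, within 18–52 |

Next I go above the slot.

Call:
{"api": "arm_command", "payload": {"dp": [[0,0,0],[0.0308,0,0],[0.0308,0,0],[0.0308,0,0],[0.0308,0,0.02],[0,0,0.02],[0,0,0],[0,0,0]], "rot": [[0,0,-0.011],[0,0,0],[0,0,0],[0,0,0],[0,0,0],[0,0,0],[0,0,0],[0,0,0]], "jaw": [-1,-1,-1,-1,-1,-1,-1,-1]}}

```text
clock: 8.35
ee_pos: [0.5344, -0.1022, 0.1257]
tcp_rot: [[-0.766, -0.643, 0.0], [-0.643, 0.766, -0.0], [-0.0, -0.001, -1.0]]
contact_force: [-0.4, 0.3, -1.0]
gripper_width: 0.0238
grasp_force: 50.0
```

Call:
{"api": "arm_command", "payload": {"dp": [[0,0.001,0.015],[0,0,0.01],[0,0,0.007],[0,0,0.004],[0,0,0.003],[0,0,0.002],[0,0,0],[0,0,0]], "rot": [[0,0,0],[0,0,0],[0,0,0],[0,0,0],[0,0,0],[0,0,0],[0,0,0],[0,0,0]], "jaw": [-1,-1,-1,-1,-1,-1,-1,-1]}}

```text
clock: 9.15
ee_pos: [0.534, -0.1011, 0.084]
tcp_rot: [[-0.766, -0.643, 0.0], [-0.643, 0.766, -0.0], [-0.0, -0.0, -1.0]]
contact_force: [0.2, -0.0, -0.9]
gripper_width: 0.0238
grasp_force: 50.0
```

```bash
cat > sc.py <<'E'
import sys
from tab import *
tag=sys.argv[1]
for n in("scene","top"):
    print(n);c,P,hsv=measure(n,tag+n)
E
python3 sc.py a
```

```text
scene
[ 0.534  -0.1011  0.084 ] [[-0.766, -0.643], [-0.643, 0.766]] [ 0.2 -0.  -0.9]
blob [46.5 70.7] [  5  49  86  43 112] z [0.0689 0.0709 0.0727]
 outer [47.5 70.2] ((728.9786376953125, -544.2215576171875), (264.7406005859375, 8.378958702087402), 13.67622184753418)
blob [ 71.1 135.7] [ 27 119  95  33 174] z [0.0464 0.0506 0.0581]
 outer [ 73.6 135.6] ((801.3992919921875, -282.78912353515625), (110.21466064453125, 231.0427703857422), 49.21876907348633)
blob [199.4 129. ] [186 119  29  17 173] z [0.0412 0.0452 0.0731]
 outer [201.6 128.2] ((536.8413696289062, -116.95551300048828), (53.02740478515625, 65.90972900390625), 41.79221725463867)
 hole [196.5 129. ] ((549.8992309570312, -115.95051574707031), (17.10139274597168, 13.75713062286377), 87.03312683105469)
top
[ 0.534  -0.1011  0.084 ] [[-0.766, -0.643], [-0.643, 0.766]] [ 0.4  0.1 -1.4]
blob [443.5 113. ] [ 391   78  121  101 1853] z [0.0681 0.0704 0.0726]
 outer [446.9 112.2] ((754.7232055664062, -391.6534118652344), (182.18319702148438, 300.01776123046875), 13.22322940826416)
```

Call:
{"api": "arm_command", "payload": {"dp": [[0,0,0.003],[0,0,0.001],[0,0,0],[0,0.003,0],[0,0.003,0],[0,0.003,0],[0,0.002,0],[0,0,0]], "rot": [[0,0,0],[0,0,0],[0,0,0],[0,0,0],[0,0,0],[0,0,0],[0,0,0],[0,0,0]], "jaw": [-1,-1,-1,-1,-1,-1,-1,-1]}}

```text
clock: 10.05
ee_pos: [0.5272, -0.0926, 0.0801]
tcp_rot: [[-0.765, -0.644, 0.001], [-0.644, 0.765, -0.0], [-0.001, -0.001, -1.0]]
contact_force: [2.1, -2.6, -0.3]
gripper_width: 0.0238
grasp_force: 50.0
```

```bash
python3 sc.py b | grep -v -i "70\.[78]"
```

```text
scene
[ 0.5272 -0.0926  0.0801] [[-0.765, -0.644], [-0.644, 0.765]] [ 2.1 -2.6 -0.3]
blob [44.1 71.9] [  0  49  90  46 119] z [0.0691 0.0708 0.0732]
 outer [44.2 71.8] ((737.0572509765625, -542.7767333984375), (277.9446716308594, 7.928678035736084), 13.676226615905762)
blob [ 72.4 135.5] [ 27 119  95  33 175] z [0.0461 0.0499 0.0564]
 outer [ 74.  135.2] ((801.2420043945312, -283.64447021484375), (110.32394409179688, 231.27174377441406), 49.21878433227539)
blob [198.6 129.4] [186 120  28  16 162] z [0.0414 0.0458 0.0694]
 outer [200.3 129.2] ((537.0130004882812, -114.64353942871094), (50.15021896362305, 67.08683776855469), 38.92845153808594)
 hole [196.5 129. ] ((550.3090209960938, -115.25492095947266), (17.084331512451172, 13.743354797363281), 87.03245544433594)
top
[ 0.5273 -0.0927  0.0801] [[-0.765, -0.644], [-0.644, 0.765]] [ 1.9 -2.9 -1.9]
blob [443.5 114.2] [ 391   78  121  106 1880] z [0.068  0.0704 0.0726]
 outer [446.3 113.8] ((749.6884155273438, -392.3533935546875), (192.28646850585938, 300.8880920410156), 13.223241806030273)
 hole [408.9 107.4] ((806.0968627929688, -271.6881408691406), (8.40412712097168, 12.51834487915039), 43.117347717285156)
 hole [425.3 105.8] ((809.5886840820312, -310.8353271484375), (8.47370433807373, 17.01594352722168), 60.18460464477539)
 hole [421.1 103.1] ((816.665771484375, -301.5190734863281), (13.343413352966309, 14.318221092224121), 41.18627166748047)
```

Hooked: 3.4 N towards the pivot, and the pin-to-pivot distance of 138.6 mm agrees. I'll take up some tension, then lift.

Call:
{"api": "arm_command", "payload": {"dp": [[0,0.004,0],[0,0.004,0],[0,0.004,0],[0,0,-0.008],[0,0,-0.01],[0,0,-0.01],[0,0,-0.01],[0,0,0],[0,0,0]], "rot": [[0,0,0],[0,0,0],[0,0,0],[0,0,0],[0,0,0],[0,0,0],[0,0,0],[0,0,0],[0,0,0]], "jaw": [-1,-1,-1,-1,-1,-1,-1,-1,-1]}}

```text
clock: 11.05
ee_pos: [0.5197, -0.0835, 0.119]
tcp_rot: [[-0.766, -0.643, 0.002], [-0.643, 0.766, 0.0], [-0.002, -0.001, -1.0]]
contact_force: [3.6, -4.7, -3.5]
gripper_width: 0.0238
grasp_force: 50.0
```

```bash
python3 sc.py c | head -12
```

```text
scene
[ 0.5197 -0.0835  0.119 ] [[-0.766, -0.643], [-0.643, 0.766]] [ 3.6 -4.7 -3.5]
blob [45.9 71. ] [  5  49  86  44 113] z [0.0688 0.0706 0.0727]
 outer [47.5 70.2] ((729.1373291015625, -543.918212890625), (265.7848815917969, 9.885354042053223), 13.676301956176758)
blob [157.5  93.4] [129  82  53  26  80] z [0.0469 0.0525 0.0712]
 outer [155.7  94. ] ((556.268798828125, -291.07135009765625), (27.6463623046875, 162.3145751953125), 87.3696060180664)
blob [202.7 120.3] [190 116  28   9 155] z [0.0703 0.0753 0.0826]
 outer [204.7 120.3] ((536.5045776367188, -101.53638458251953), (30.02982521057129, 63.287166595458984), 53.630523681640625)
 hole [200.8 119.8] ((541.8662719726562, -105.96902465820312), (17.226909637451172, 10.325061798095703), 21.850194931030273)
blob [ 72.1 134.5] [ 27 119  95  33 172] z [0.0464 0.0502 0.0557]
 outer [ 74.  134.8] ((801.3021850585938, -283.3172607421875), (110.28211975097656, 231.18409729003906), 49.21876907348633)
blob [ 70.5 138.6] [ 63 135  17   8  60] z [0.0687 0.0708 0.0723]
```

Call:
{"api": "arm_command", "payload": {"dp": [[-0.008,-0.0002,0],[-0.008,-0.0002,0],[-0.008,-0.0002,0],[-0.008,-0.0002,0],[-0.008,-0.0002,0],[-0.008,-0.0002,0],[-0.008,-0.0002,0],[-0.008,-0.0002,0],[-0.008,-0.0002,0],[-0.008,-0.0002,0]], "rot": [[0,0,0.0085],[0,0,0.0085],[0,0,0.0085],[0,0,0.0085],[0,0,0.0085],[0,0,0.0085],[0,0,0.0085],[0,0,0.0085],[0,0,0.0085],[0,0,0.0085]], "jaw": [-1,-1,-1,-1,-1,-1,-1,-1,-1,-1]}}

```text
clock: 12.15
ee_pos: [0.59, -0.0508, 0.1179]
tcp_rot: [[-0.987, -0.161, -0.002], [-0.161, 0.987, -0.001], [0.002, -0.0, -1.0]]
contact_force: [0.6, -4.8, -3.7]
gripper_width: 0.0239
grasp_force: 50.0
```

Call:
{"api": "arm_command", "payload": {"dp": [[0,0,0],[0,0,0]], "rot": [[0,0,0],[0,0,0]], "jaw": [-1,-1]}}

```text
clock: 12.35
ee_pos: [0.5899, -0.0509, 0.1177]
tcp_rot: [[-0.987, -0.163, -0.002], [-0.163, 0.987, -0.001], [0.002, -0.0, -1.0]]
contact_force: [0.8, -5.1, -2.6]
gripper_width: 0.0237
grasp_force: 50.0
```

```bash
python3 sc.py d | grep -v "z \[0.0[456]" | head -12
```

```text
scene
[ 0.5899 -0.0509  0.1177] [[-0.987, -0.163], [-0.163, 0.987]] [ 0.8 -5.1 -2.6]
 outer [45.5 71.2] ((734.27978515625, -543.5437622070312), (275.8047180175781, 7.929349422454834), 13.676288604736328)
 outer [ 73.8 135.5] ((769.2355346679688, -323.89398193359375), (133.00035095214844, 183.52462768554688), 13.316108703613281)
 outer [189.2 137.1] ((595.9202270507812, -73.90724182128906), (24.687164306640625, 61.041934967041016), 21.405332565307617)
 outer [ 72.1 137.9] ((804.4053955078125, -237.88768005371094), (23.36836051940918, 29.99403190612793), 72.71131134033203)
top
[ 0.5898 -0.0509  0.1178] [[-0.987, -0.163], [-0.163, 0.987]] [ 1.2 -4.8 -3. ]
 outer [477.7  96.5] ((846.6339721679688, -425.3890380859375), (213.847900390625, 104.4373550415039), 74.7734603881836)
 outer [403.6 107.4] ((810.8386840820312, -258.90985107421875), (28.354246139526367, 91.98123168945312), 31.086936950683594)
 outer [459.7 234.2] ((530.7899169921875, -384.71563720703125), (122.20195007324219, 196.166748046875), 13.077545166015625)
```

Call:
{"api": "arm_command", "payload": {"dp": [[-0.001,0.005,0],[-0.001,0.005,0],[0,0.005,0],[0,0.004,0],[0,0.003,0],[0,0,0],[0,0,0]], "rot": [[0,0,0],[0,0,0],[0,0,0],[0,0,0],[0,0,0],[0,0,0],[0,0,0]], "jaw": [-1,-1,-1,-1,-1,-1,-1]}}

```text
clock: 13.15
ee_pos: [0.5879, -0.0295, 0.1179]
tcp_rot: [[-0.987, -0.164, -0.003], [-0.164, 0.987, -0.002], [0.003, -0.001, -1.0]]
contact_force: [1.0, -7.9, -3.7]
gripper_width: 0.0238
grasp_force: 50.0
```

```bash
python3 - <<'E'
from tab import *
c,P,hsv=measure("wrist","w5",zlo=.05,zhi=.095)
cv2.imwrite("pics/w5c.png",cv2.resize(c["frame"][120:300,140:380],(800,600),interpolation=cv2.INTER_CUBIC))
c,P,hsv=measure("scene","s5",zlo=.06,zhi=.095)
E
```

```text
[ 0.5879 -0.0295  0.1179] [[-0.987, -0.164], [-0.164, 0.987]] [ 1.  -7.9 -3.7]
blob [196.7 210.6] [ 176  195   59   35 1213] z [0.0705 0.0727 0.0761]
 outer [202.5 210.5] ((593.1746826171875, -66.24571228027344), (24.634531021118164, 39.47964096069336), 9.448064804077148)
[ 0.5879 -0.0295  0.1179] [[-0.987, -0.164], [-0.164, 0.987]] [ 1.1 -7.6 -3.7]
blob [46.2 70.9] [  3  48  90  46 121] z [0.069  0.0709 0.0725]
 outer [46.7 70.6] ((728.4180908203125, -543.6644897460938), (278.3035583496094, 9.909625053405762), 13.676226615905762)
blob [ 71.1 138. ] [ 64 132  15  11  70] z [0.0691 0.0704 0.0724]
 outer [ 72.2 137.2] ((801.1315307617188, -242.99546813964844), (30.28549575805664, 29.506498336791992), 12.83951473236084)
blob [194.1 140.8] [183 133  27  15 113] z [0.0709 0.0762 0.0831]
 outer [195.2 141.3] ((593.6981811523438, -51.97838592529297), (24.796682357788086, 60.38990783691406), 15.267014503479004)
```

View pics/w5c.png

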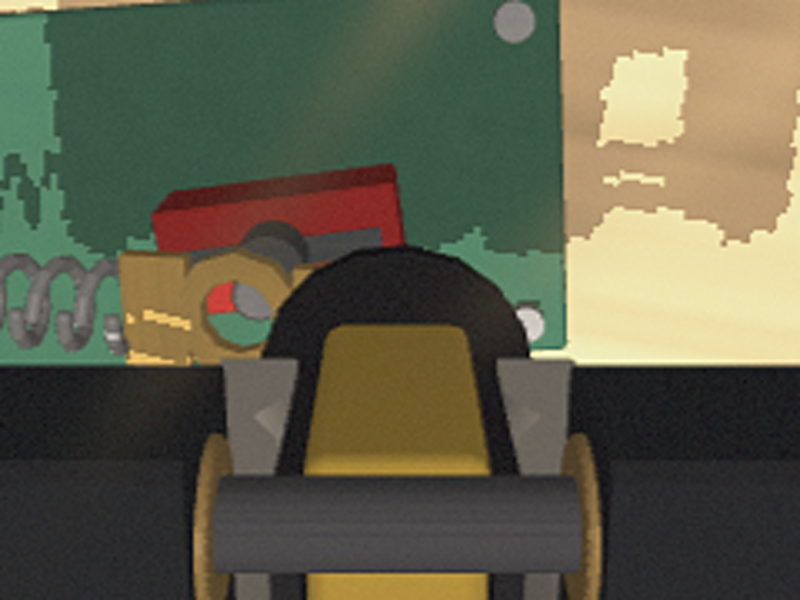

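The crop shows the eye at (238,302), its right rim hidden by the flange, with the post head seen through it at about (256,298). It is close to centred but short outward, and I'll fit both from the contours.

```bash
cat > fit.py <<'E'
from h import *
from scipy.optimize import least_squares
def circ(w,r,loss="soft_l1"):
    f=lambda p:np.hypot(w[:,0]-p[0],w[:,1]-p[1])-r
    s=least_squares(f,w.mean(0),loss=loss,f_scale=.4);return s.x,np.abs(s.fun).mean()
def fit(c,zt,pred,u=np.array([-.161,.987])):
    # pred: expected eye centre (mm) in plane zt; boundary between yellow tab and what is seen through the eye
    P=cloud(c);z=P[...,2];hsv=cv2.cvtColor(c["frame"],cv2.COLOR_BGR2HSV)
    y=((z>zt-.006)&(z<zt+.008)&(hsv[...,1]>90)&(hsv[...,0]>12)&(hsv[...,0]<36)).astype(np.uint8)
    e=cv2.morphologyEx(y,cv2.MORPH_GRADIENT,np.ones((3,3)))
    e=(e>0)&(y>0)
    pts=np.argwhere(e);w=np.array([px2w(c,x,v,zt)[:2]*1000 for v,x in pts])
    d=w-pred;r=np.hypot(*d.T);out=[]
    s=(r>5)&(r<10)&(d@u<3.5)
    for it in range(3):
        ctr,res=circ(w[s],7.7);d=w-ctr;r=np.hypot(*d.T);s=(abs(r-7.7)<1.3)&(d@u<3.5)
    print("eye",ctr.round(2),"n",s.sum(),"res",res.round(2))
    hd=((z>.058)&(z<.065)&(hsv[...,1]<70)&(np.hypot(P[...,0]*1000-593.4,P[...,1]*1000+59.9)<9))
    w=np.array([px2w(c,x,v,.062)[:2]*1000 for v,x in np.argwhere(hd)])
    if len(w): print("head px",len(w),"mean",w.mean(0).round(1),"min along u",(w@u).min().round(1),"max",(w@u).max().round(1),"post",np.dot([593.4,-59.9],u).round(1))
    return ctr,hd
E
python3 - <<'E'
from fit import *
c=np.load("w5.npy",allow_pickle=True).item()
P=cloud(c)
for zt in(.071,.0725,.074):
    fit(c,zt,np.array([592.5,-64.]))
print(px2w(c,211.4,210.6,.0725),P[205:217,195:204,2].round(4).tolist()[::4])
print(P[206,[182,186,190,194,198,200]].round(4).tolist())
E
```

```text
eye [593.84 -61.89] n 56 res 0.39
head px 86 mean [594.8 -61.1] min along u -159.4 max -152.3 post -154.7
eye [593.2  -61.67] n 55 res 0.37
head px 86 mean [594.8 -61.1] min along u -159.4 max -152.3 post -154.7
eye [592.59 -61.46] n 55 res 0.37
head px 86 mean [594.8 -61.1] min along u -159.4 max -152.3 post -154.7
[ 0.59135992 -0.06233389  0.0725    ] [[0.0718, 0.073, 0.0735, 0.0727, 0.0738, 0.0733, 0.0731, 0.0733, 0.0735], [0.0719, 0.0737, 0.0749, 0.0735, 0.0732, 0.0741, 0.0722, 0.0301, 0.029], [0.0738, 0.0731, 0.0733, 0.0736, 0.0735, 0.0735, 0.0705, 0.0292, 0.0287]]
[[0.5916, -0.0825, 0.072], [0.591, -0.0798, 0.0722], [0.5906, -0.0771, 0.0721], [0.5899, -0.0743, 0.0728], [0.5891, -0.0715, 0.0736], [0.589, -0.0703, 0.0733]]
```

Call:
{"api": "arm_command", "payload": {"dp": [[-0.0005,0.0013,0],[0,0,0.003],[0,0,0.003],[0,0,0],[0,0,0]], "rot": [[0,0,0],[0,0,0],[0,0,0],[0,0,0],[0,0,0]], "jaw": [-1,-1,-1,-1,-1]}}

```text
clock: 13.75
ee_pos: [0.5881, -0.0283, 0.1118]
tcp_rot: [[-0.987, -0.163, -0.003], [-0.163, 0.987, -0.002], [0.003, -0.001, -1.0]]
contact_force: [1.4, -8.1, -3.7]
gripper_width: 0.0236
grasp_force: 50.0
```

```bash
python3 - <<'E'
from fit import *
o=get_obs();print(o["ee_pos"].round(4),o["contact_force"].round(1))
c=capture("wrist");np.save("w6.npy",c,allow_pickle=True)
P=cloud(c);print("z left of eye",np.nanmedian(P[205:218,192:201,2]),np.nanmedian(P[205:215,180:188,2]))
for zt in(.067,.0685):
    ctr,hd=fit(c,zt,np.array([593.,-61.]))
v,x=np.where(hd);print("head px",x.min(),x.max(),v.min(),v.max())
E
```

```text
[ 0.5881 -0.0283  0.1118] [ 1.4 -8.1 -3.7]
z left of eye 0.06855882176994046 0.06750075486878213
eye [593.66 -61.11] n 59 res 0.46
head px 147 mean [593.9 -60.2] min along u -159.4 max -150.3 post -154.7
eye [593.07 -60.88] n 60 res 0.48
head px 147 mean [593.9 -60.2] min along u -159.4 max -150.3 post -154.7
head px 207 220 205 218
```

Call:
{"api": "arm_command", "payload": {"dp": [[0,0.0004,0.002],[0,0,0.002],[0,0,0.002],[0,0,0.002],[0,0,0.002],[0,0,0],[0,0,0]], "rot": [[0,0,0],[0,0,0],[0,0,0],[0,0,0],[0,0,0],[0,0,0],[0,0,0]], "jaw": [-1,-1,-1,-1,-1,-1,-1]}}

```text
clock: 14.5
ee_pos: [0.5881, -0.0279, 0.1019]
tcp_rot: [[-0.987, -0.163, -0.003], [-0.163, 0.987, -0.002], [0.003, -0.001, -1.0]]
contact_force: [1.7, -8.1, -3.1]
gripper_width: 0.0237
grasp_force: 50.0
```

```bash
cat > look.py <<'E'
import sys
from fit import *
o=get_obs();print(o["ee_pos"].round(4),o["contact_force"].round(1))
c=capture("wrist");np.save(sys.argv[1]+".npy",c,allow_pickle=True)
cv2.imwrite(f"pics/{sys.argv[1]}.png",cv2.resize(c["frame"][120:300,140:380],(800,600),interpolation=cv2.INTER_CUBIC))
P=cloud(c);a=np.nanmedian(P[205:218,192:201,2]);print("z left of eye",a,np.nanmedian(P[205:215,180:188,2]))
ctr,hd=fit(c,a,np.array([593.,-60.]))
v,x=np.where(hd);print("head px",x.min(),x.max(),v.min(),v.max())
E
python3 look.py w7
```

```text
[ 0.5881 -0.0279  0.1019] [ 1.7 -8.1 -3.1]
z left of eye 0.06116748378137343 0.06072909312565994
eye [593.09 -60.7 ] n 72 res 0.45
head px 229 mean [592.6 -59.5] min along u -159.4 max -148.7 post -154.7
head px 204 220 206 223
```

The eye is already around the head: its mid-height is about 59 mm, below the 64 mm that a landing would leave, and there is no upward force. I continue down.

Call:
{"api": "arm_command", "payload": {"dp": [[0,0,0.002],[0,0,0.002],[0,0,0.002],[0,0,0.002],[0,0,0.002],[0,0,0.001],[0,0,0],[0,0,0]], "rot": [[0,0,0],[0,0,0],[0,0,0],[0,0,0],[0,0,0],[0,0,0],[0,0,0],[0,0,0]], "jaw": [-1,-1,-1,-1,-1,-1,-1,-1]}}

```text
clock: 15.35
ee_pos: [0.5883, -0.0278, 0.091]
tcp_rot: [[-0.987, -0.164, -0.002], [-0.164, 0.987, -0.002], [0.003, -0.001, -1.0]]
contact_force: [1.1, -7.7, -2.3]
gripper_width: 0.0235
grasp_force: 50.0
```

```bash
python3 look.py w8
```

```text
[ 0.5883 -0.0278  0.091 ] [ 1.1 -7.7 -2.3]
z left of eye 0.05319829109313351 0.05305130089810568
eye [593.42 -60.95] n 46 res 0.4
head px 231 mean [591.8 -59.5] min along u -159.5 max -148.6 post -154.7
head px 201 218 211 228
```

Eye mid-height is about 51 mm, under the head. I ease the tension onto the post slowly.

Call:
{"api": "arm_command", "payload": {"dp": [[0,-0.001,0],[0,-0.001,0],[0,-0.001,0],[0,-0.001,0],[0,-0.001,0],[0,-0.001,0],[0,0,0],[0,0,0]], "rot": [[0,0,0],[0,0,0],[0,0,0],[0,0,0],[0,0,0],[0,0,0],[0,0,0],[0,0,0]], "jaw": [-1,-1,-1,-1,-1,-1,-1,-1]}}

```text
clock: 16.2
ee_pos: [0.5904, -0.032, 0.0909]
tcp_rot: [[-0.986, -0.164, 0.0], [-0.164, 0.986, 0.0], [-0.0, 0.0, -1.0]]
contact_force: [0.6, -0.6, -1.4]
gripper_width: 0.0235
grasp_force: 50.0
```

```bash
python3 look.py w9
```

```text
[ 0.5904 -0.032   0.0909] [ 0.6 -0.6 -1.4]
z left of eye 0.05298685076807888 0.052984670093588135
eye [593.87 -64.15] n 57 res 0.35
head px 200 mean [591.9 -60.7] min along u -159.4 max -149.7 post -154.7
head px 208 223 210 226
```

The tension has moved to the post: the puller carries only about 0.6 N, and the eye sits 4.3 mm from the post's axis on the pivot side. Next I back the pin to the slot's middle.

Call:
{"api": "arm_command", "payload": {"dp": [[0.0008,-0.002,0],[0.0007,-0.002,0],[0,-0.002,0],[0,-0.002,0],[0,-0.001,0],[0,0,0],[0,0,0]], "rot": [[0,0,0],[0,0,0],[0,0,0],[0,0,0],[0,0,0],[0,0,0],[0,0,0]], "jaw": [-1,-1,-1,-1,-1,-1,-1]}}

```text
clock: 16.95
ee_pos: [0.5904, -0.0416, 0.0907]
tcp_rot: [[-0.986, -0.164, -0.0], [-0.164, 0.986, 0.0], [0.0, 0.0, -1.0]]
contact_force: [0.2, 0.9, -1.4]
gripper_width: 0.0238
grasp_force: 50.0
```

```bash
python3 look.py w10
```

```text
[ 0.5904 -0.0416  0.0907] [ 0.2  0.9 -1.4]
z left of eye 0.05292083493240951 0.04496014257365531
eye [579.89 -69.27] n 22 res 0.5Traceback (most recent call last):
  File "look.py", line 8, in <module>
    v,x=np.where(hd);print("head px",x.min(),x.max(),v.min(),v.max())
                                     ~~~~~^^
    return umr_minimum(a, axis, None, out, keepdims, initial, where)
ValueError: zero-size array to reduction operation minimum which has no identity
```

Call:
{"api": "arm_command", "payload": {"dp": [[0,0,-0.002],[0,0,-0.002],[0,0,-0.002],[0,0,-0.002],[0,0,0]], "rot": [[0,0,0],[0,0,0],[0,0,0],[0,0,0],[0,0,0]], "jaw": [-1,-1,-1,-1,-1]}}

```text
clock: 17.5
ee_pos: [0.5906, -0.0415, 0.0992]
tcp_rot: [[-0.986, -0.164, 0.001], [-0.164, 0.986, 0.0], [-0.001, -0.0, -1.0]]
contact_force: [-0.5, -0.4, -0.9]
gripper_width: 0.0237
grasp_force: 50.0
```

```bash
python3 - <<'E'
from tab import *
c,P,hsv=measure("scene","s11",zlo=.045,zhi=.07)
c,P,hsv=measure("wrist","w11",zlo=.045,zhi=.07)
E
```

```text
[ 0.5906 -0.0415  0.0992] [[-0.986, -0.164], [-0.164, 0.986]] [-0.5 -0.4 -0.9]
blob [ 71.8 135. ] [ 27 119  95  32 179] z [0.047  0.0506 0.0569]
 outer [ 75. 135.] ((800.3421020507812, -284.03521728515625), (107.00780487060547, 231.04266357421875), 49.19676208496094)
blob [195.3 148.7] [183 140  26  17 129] z [0.0512 0.0538 0.0561]
 outer [196.1 148.9] ((594.9103393554688, -54.343135833740234), (24.077741622924805, 66.40870666503906), 11.540827751159668)
[ 0.5905 -0.0414  0.099 ] [[-0.986, -0.164], [-0.164, 0.986]] [ 0.3 -0.2 -1.2]
blob [207.4 209.1] [ 190  193   49   37 1027] z [0.0517 0.0531 0.0541]
 outer [210.1 207.8] ((594.4107055664062, -72.13042449951172), (25.15618324279785, 33.686248779296875), 12.953534126281738)
```

The tab stays at about 53 mm and there is no force, so the toe is coming out cleanly. I continue up.

Call:
{"api": "arm_command", "payload": {"dp": [[0,0,-0.003],[0,0,-0.004],[0,0,-0.01],[0,0,-0.02],[0,0,-0.03],[0,0,-0.03],[0,0,0],[0,0,0]], "rot": [[0,0,0],[0,0,0],[0,0,0],[0,0,0],[0,0,0],[0,0,0],[0,0,0],[0,0,0]], "jaw": [-1,-1,-1,-1,-1,-1,-1,-1]}}

```text
clock: 18.4
ee_pos: [0.5907, -0.0413, 0.1971]
tcp_rot: [[-0.986, -0.164, 0.002], [-0.164, 0.986, 0.001], [-0.002, 0.0, -1.0]]
contact_force: [-0.3, -0.9, -1.8]
gripper_width: 0.0238
grasp_force: 50.0
```

```bash
python3 - <<'E'
from tab import *
c,P,hsv=measure("scene","s12",zlo=.045,zhi=.07)
o=get_obs();R=o["tcp_rot"];print(o["joint_pos"].round(1))
d=np.array([.5318,.2606,.17])-o["ee_pos"];print("to holder world",d.round(4))
# pose yaw change: tool y from 99.4 to 104.2
E
```

```text
[ 0.5907 -0.0413  0.1971] [[-0.986, -0.164], [-0.164, 0.986]] [-0.3 -0.9 -1.8]
blob [ 74.2 134.4] [ 27 112  95  40 183] z [0.0468 0.0502 0.0585]
 outer [ 76.7 133.6] ((792.1758422851562, -285.37481689453125), (132.51480102539062, 224.0587158203125), 58.37016296386719)
blob [195.1 147.4] [183 139  26  18 171] z [0.0513 0.0539 0.0558]
 outer [194.9 147.3] ((594.4739379882812, -54.548824310302734), (26.349933624267578, 66.79600524902344), 10.899345397949219)
 hole [201.2 151.1] ((590.5316772460938, -35.826416015625), (14.32225513458252, 17.930715560913086), 16.149738311767578)
[ 14.9  14.  -12.7  -0.  -63.3 -95.4]
to holder world [-0.0582  0.302  -0.0258]
```

Call:
{"api": "arm_command", "payload": {"dp": [[0,0,0],[-0.0024,0.0439,0],[-0.0024,0.0439,0],[-0.0024,0.0439,0],[-0.0024,0.0439,0],[-0.0024,0.0439,0],[-0.0024,0.0439,0],[-0.0024,0.0439,0],[0,0,0],[0,0,0]], "rot": [[0,0,-0.0133],[0,0,0],[0,0,0],[0,0,0],[0,0,0],[0,0,0],[0,0,0],[0,0,0],[0,0,0],[0,0,0]], "jaw": [-1,-1,-1,-1,-1,-1,-1,-1,-1,-1]}}

```text
clock: 19.45
ee_pos: [0.5302, 0.2611, 0.1943]
tcp_rot: [[-0.969, -0.248, -0.002], [-0.248, 0.969, -0.002], [0.002, -0.001, -1.0]]
contact_force: [0.6, -0.3, -2.2]
gripper_width: 0.0237
grasp_force: 50.0
```

Call:
{"api": "arm_command", "payload": {"dp": [[-0.0014,-0.0009,0.03],[0,0,0.035],[0,0,0.025],[0,0,0.015],[0,0,0.015],[0,0,0.008],[0,0,0.004],[0,0,0.002],[0,0,0],[0,0,0]], "rot": [[0,0,0],[0,0,0],[0,0,0],[0,0,0],[0,0,0],[0,0,0],[0,0,0],[0,0,0],[0,0,0],[0,0,0]], "jaw": [-1,-1,-1,-1,-1,-1,-1,-1,-1,-1]}}

```text
clock: 20.45
ee_pos: [0.5331, 0.2601, 0.0624]
tcp_rot: [[-0.969, -0.246, 0.001], [-0.246, 0.969, 0.001], [-0.001, 0.0, -1.0]]
contact_force: [-0.5, 0.5, -1.2]
gripper_width: 0.0238
grasp_force: 50.0
```

Call:
{"api": "arm_command", "payload": {"dp": [[0.001,0,0.002],[0,0,0.0008],[0,0,0],[0,0,0]], "rot": [[0,0,0],[0,0,0],[0,0,0],[0,0,0]], "jaw": [-1,-1,-1,-1]}}

```text
clock: 20.85
ee_pos: [0.5318, 0.2599, 0.0596]
tcp_rot: [[-0.969, -0.246, 0.0], [-0.246, 0.969, 0.0], [-0.0, 0.0, -1.0]]
contact_force: [-3.3, -0.2, 5.7]
gripper_width: 0.0237
grasp_force: 50.0
```

The flange rests on the holder, with 5.7 N upwards. I open and withdraw.

Call:
{"api": "arm_command", "payload": {"dp": [[0,0,0],[0,0,0],[0,0,0],[0,0,0],[0,0,0],[0,0,0],[0,0,0]], "rot": [[0,0,0],[0,0,0],[0,0,0],[0,0,0],[0,0,0],[0,0,0],[0,0,0]], "jaw": [1,1,1,1,1,1,1]}}

```text
clock: 21.55
ee_pos: [0.5318, 0.2597, 0.0589]
tcp_rot: [[-0.969, -0.246, -0.0], [-0.246, 0.969, -0.0], [0.0, -0.0, -1.0]]
contact_force: [-0.2, -0.1, -0.1]
gripper_width: 0.0743
grasp_force: 0.0
```

Call:
{"api": "arm_command", "payload": {"dp": [[0,0,-0.02],[0,0,-0.04],[0,0,-0.04],[0,0,-0.04],[0,0,-0.04],[0.03,0,-0.03],[0.03,0,-0.03],[0.03,0,0],[0,0,0]], "rot": [[0,0,0],[0,0,0],[0,0,0],[0,0,0],[0,0,0],[0,0,0],[0,0,0],[0,0,0],[0,0,0]], "jaw": [1,1,1,1,1,1,1,1,1]}}

```text
clock: 22.45
ee_pos: [0.4424, 0.2369, 0.3009]
tcp_rot: [[-0.969, -0.246, 0.002], [-0.246, 0.969, 0.003], [-0.003, 0.003, -1.0]]
contact_force: [1.6, 0.8, 0.7]
gripper_width: 0.0877
grasp_force: 0.0
```

```bash
python3 - <<'E'
from tab import *
s=capture("scene");t=capture("top")
P=cloud(t);hsv=cv2.cvtColor(t["frame"],cv2.COLOR_BGR2HSV);m=cv2.inRange(hsv,(18,150,50),(34,255,255))
k,l,st,ce=cv2.connectedComponentsWithStats(m)
for i in range(1,k):
    if st[i,4]>30 : print(ce[i].round(1),st[i,4],np.nanmedian(P[l==i],0).round(4))
a=cv2.resize(s["frame"][100:270,120:380],(800,523),interpolation=cv2.INTER_CUBIC);cv2.imwrite("pics/fin.png",a)
E
```

```text
[ 98.  124.8] 162 [7.999e-01 4.980e-01 6.000e-04]
[185.4 184.1] 48 [0.6337 0.2664 0.0587]
[323.8 198.9] 184 [ 0.592  -0.0627  0.0534]
[186.  227.3] 122 [0.532  0.2582 0.0996]
```

View pics/fin.png

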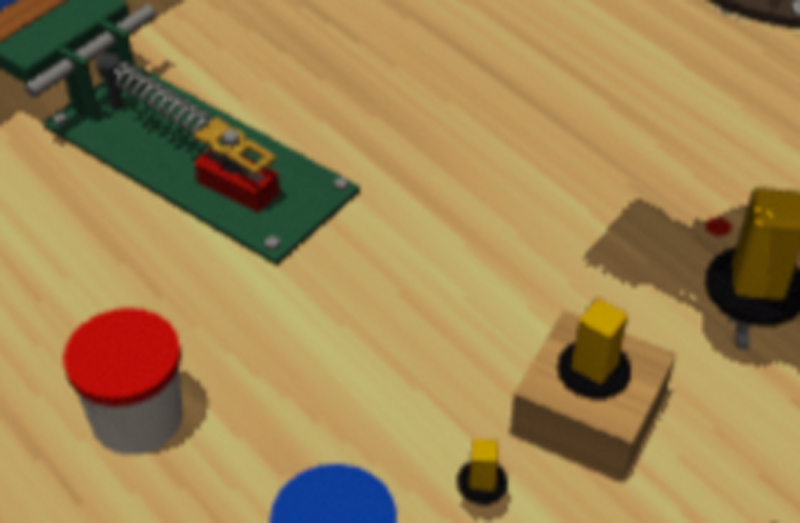

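The final picture shows the tab hooked on the post at (230,138) and the puller upright in its holder at (595,360). Its handle top is at 99.6 mm and the tab at 53 mm. Handing in.

```bash
python3 -c "from workcell import *; print(sign_off())"
```

```text
the job is handed in; nothing more can be done
None
```

The tab's eye is on the post, under its head and held by the spring's own tension, and the puller is back upright in its holder; I handed the job in after about 22.5 s on the clock, and no result of the judging came back.

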